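Empty the tumbling barrel into the tray and stand it up again

ROBOT

A 6-joint arm with a two-finger parallel gripper is mounted at the origin on the work surface. World frame = base frame: x ahead of the robot, y to its left, z up, the work surface at z = 0. Lengths are in m, angles in rad, forces in N, time in s.
With the tool pointing down it reaches from about 0.35 to 0.975 m from the base axis. Payload 4.9 kg.
Tool frame: the origin (TCP) lies midway between the tips of the shut fingers; the grasp point (between the pads) lies 19 mm behind it (grasp_offset is the distance from the TCP to the grasp point, in m); z points along the fingers, x is the direction in which the jaws open and shut, and the axes are right-handed (so a half turn about z gives the same grasp; the last joint's range is limited). The gripper opens to 85 mm and grips with 20 to 120 N. Pads are 22 mm wide; open, the fingers measure 114 mm over their backs; the gripper's body (76 mm by 85 mm) begins 54 mm behind the grasp point. The pads swing forward as they close: fully open they stand 13 mm farther back than shut.
Start: joints at [-1.326, 0.053, 1.613, -0, 1.476, -0.119], TCP at [0.222, -0.584, 0.201] pointing down, gripper open.
Joint ranges: [-3.01, 3.01], [-1.01, 2.22], [0.06, 2.58], [-1.02, 4.17], [0.09, 2.62], [-3.14, 3.14]. Speed limits (rad/s): [2.57, 2.57, 3.14, 3.14, 3.14, 3.14].

INTERFACE

Orientations are given as [roll, pitch, yaw] about the fixed x, y, z axes, in that order (R = Rz(yaw) Ry(pitch) Rx(roll)).
In Python, from bench import get_state, get_image, finish_job, grasp_offset gives the robot as it stands. The module is installed in compiled form; this text tells all that it offers.
- The arm moves only by the tool arm_command, never from a script. Its argument "rows" is text: rows parted by semicolons, each of 4 numbers parted by spaces: the shift along the tool's x, y, z in m, then the turn about the tool's z in rad. In form: tx ty tz twist; .... A call has 1 to 20 rows; each row shifts and turns the commanded pose from where the row before left it, along the tool's axes as they then stand; what a row does not reach is not made up. A row lasts 1/12 s, in which the tool goes at most 41.7 mm and 7.16 degrees, less where a joint would pass 70% of its speed; a pose out of reach is approached as far as the arm can. A call with a gripper value outside its range is refused whole. "jaw" is the closure, from -1 (fully open) to 1 (shut), set as the call begins (left out, the last holds). The fingers move at their own pace and stop on an object; the grip force is fixed at half the most. Time passes only in rows, so rows that do not move let the fingers close. It gives the time, the measured TCP pose, the force and the opening at its end, in the units of the state.
- get_state(): the state, without advancing time (a new reading comes with each control period).
- get_image(name): name is "scene" or "top"; returns a dict with "pixels" (480x640x3 uint8, blue, green, red), "fovy" (degrees; the focal length in pixels is half the picture's height over the tangent of half this angle, whatever the lens; pixels are square), "cx", "cy" (the principal point, pixels), "cam_to_world" (4x4, takes a point from camera to world coordinates). Camera axes: x right, y down, z forward; pixel columns grow to the right and rows downward; lengths in m; the calibration is good to about 2 mm. A picture is of the moment at which its call begins. There is no depth.
- finish_job(): hands the job in, once; it reports no verdict.
The state is a dict: "time_s": time; "q": joint angles; "joint_vel": joint speeds; "joint_torque": joint torques, N m; "tcp_pos": TCP position; "orientation": TCP orientation; "contact_force": force on the tool from outside, world axes, zero at the start; "moment": the same for the moment, N m; "gripper_width": opening from 0.0 (shut) to 1.0 (fully open).
Only numpy, scipy, OpenCV 4.12 (cv2) and the standard library are available. Lean on these libraries where they do the work, as an engineer would, in place of code of your own. Each camera call takes 0.05 s, during which the arm holds its last target. There are 200 camera calls.

TASK

The five wooden heel blocks in the little tilting tumbling barrel are finished. Slide the blue tray in under the barrel's mouth, close up to the stand, then tip the barrel over (the red handle is there for that), steadily and without flinging it, until all five heels have slid out into the tray. Then swing the barrel back fully upright against its stop, leaving the heels in the tray and the lasts, tools, tin and jar where they are.

Things in the scene. Friction and masses are not known exactly. Their poses are not given: they have to be found in the camera images.
- stand: Grey steel stand bolted to the bench. Origin: on the bench top under the tilt axis, midway between the cheeks (at x +-100 mm). x: parallel to the tilt axis, which is level, 160 mm up. y: the side to which the barrel pours. Base plate 235 (x) by 155 mm (y -150 to +5), 12 thick: the tray butts on its edge at y = +5. At y > 5 mm the bench below the barrel is free up to 55 mm.
- barrel (a joint): Tilt of the barrel about the stand's level axis, rad: 0 = upright against its stop (mouth up); grows as it tips to the stand's +y; 2.35 = the other stop (mouth out and down, 45 deg below level). Heels slide out from about 1.8 on; all are out at 2.3. Friction hinge, stays where left: friction 0.4 N m plus up to 0.4 of weight, 3 to 15 N at the handle. May start leaning up to 0.1.
- barrel_handle (a point): Middle of the red grip, a round bar 20 mm thick and 96 long, parallel to stand x, held by a rod on its +x end (60 mm from this point). Fixed to the barrel 140 mm from the tilt axis. At tilt t it is at stand x = -179 mm, y = 140 sin(t - 1.17), z = 160 + 140 cos(t - 1.17): it starts low on the -y side, passes over the top at 300 mm and comes down on the +y side. Air all round.
- barrel_mouth (a point): Centre of the barrel's open mouth, z out of the mouth. Dark green barrel, slightly flared, 130 mm deep, rim 157 mm across, bottom 128, wall 4, floor 6. Upright the mouth is at stand (0, -30, 250) mm. Fully tipped the rim's lowest point is at stand y 31, z 63 mm; heels drop at y 30 to 160, x within +-80 mm.
- barrel_middle (a point): Point on the barrel's axis, 65 mm below its mouth, 59 mm above its inner floor (moves with the barrel).
- tray: Loose blue plastic tray, open on top, 240 mm (its x) by 200 (its y) by 40 high, walls and floor 8 mm, 0.4 to 0.65 kg, slides on the bench. Origin: centre of its underside. Starts 80 to 150 mm too far out in stand +y, up to 40 mm off in x, up to 0.2 rad askew. Butted on the stand, square and centred, its origin is at stand (0, 105) mm; a gap of 15 mm or 25 mm off in x still does.
- heel1: Wooden heel block, D-shaped, 34 by 32 by 20 mm, 14 to 28 g, one of five lying in the barrel. Origin: centre of its wide face.
- heel2: Wooden heel block, D-shaped, 34 by 32 by 20 mm, 14 to 28 g, one of five lying in the barrel. Origin: centre of its wide face.
- heel3: Wooden heel block, D-shaped, 34 by 32 by 20 mm, 14 to 28 g, one of five lying in the barrel. Origin: centre of its wide face.
- heel4: Wooden heel block, D-shaped, 34 by 32 by 20 mm, 14 to 28 g, one of five lying in the barrel. Origin: centre of its wide face.
- heel5: Wooden heel block, D-shaped, 34 by 32 by 20 mm, 14 to 28 g, one of five lying in the barrel. Origin: centre of its wide face.
- last_green: Bystander: green plastic shoe last, 250 mm long, 84 mm wide, 100 mm high, sole down, toe along its x. Origin: middle of its underside. Leave it alone.
- last_brown: Bystander: brown wooden shoe last, same size. Leave it alone.
- hammer: Bystander: hammer, 240 mm, lying along its x. Leave it alone.
- brush: Bystander: brush, 200 mm, lying along its x. Leave it alone.
- tin: Bystander: yellow tin, 80 mm across, 90 mm high. Leave it alone.
- jar: Bystander: amber glass jar, 56 mm across, 75 mm high. Leave it alone.
There are look-alikes about, which are no part of the job. Leave any black or turquoise look-alike of the heel3 alone.

How it is judged:
By the outcome, as a careful person would: the job done as asked, in the order asked, and still so for the second after the job is handed in, with the robot touching nothing.
It also fails if it takes over 72 s, if anything falls off the work surface, if the arm or the gripper's body presses on something with over 40 N, if the wrist force passes 120 N, or if a joint passes its speed limit or range.

## Working session

There is one attempt and no reset: what is moved stays moved. The work goes in short steps, Python scripts to look and compute and a tool call to move; the robot and the scene stay as the last step left them, time stands still between calls to the robot, and variables do not carry over. Pictures are saved under pics/ and viewed, about 8 in all and at most 12, crops included, and the job is handed in when it is done.

Besides the shell and the picture viewer there is one more tool, called as name(argument=value, ...) on one line, values as JSON. arm_command: Moves the arm, as the interface text tells. Its arguments: {"type":"object","properties":{"rows":{"type":"string"},"jaw":{"type":"number"}},"required":["rows"]}

```bash
mkdir -p pics; cat > h.py <<'E'
import numpy as np, cv2
from bench import *
def snap(n,f):
    im=get_image(n); cv2.imwrite('pics/'+f,im['pixels']); return im
def K(im):
    f=240/np.tan(np.radians(im['fovy'])/2); return f,im['cx'],im['cy'],np.array(im['cam_to_world'])
def ray(im,u,v,z):
    f,cx,cy,T=K(im); d=T[:3,:3]@np.array([(u-cx)/f,(v-cy)/f,1]); o=T[:3,3]; return o+d*(z-o[2])/d[2]
def proj(im,p):
    f,cx,cy,T=K(im); c=T[:3,:3].T@(np.array(p)-T[:3,3]); return np.array([cx+f*c[0]/c[2],cy+f*c[1]/c[2]])
E
python3 - <<'E'
from h import *
import pickle
a=snap('scene','s0.png');b=snap('top','t0.png')
pickle.dump((a,b),open('im0.pkl','wb'))
for i in(a,b):print(i['fovy'],i['cx'],i['cy'],np.round(i['cam_to_world'],3))
print(get_state(),grasp_offset)
E
```

```text
56.82889068490925 322.0184107078766 237.0900542261191 [[ 0.344  0.748 -0.567  1.134]
 [ 0.939 -0.265  0.22  -0.246]
 [ 0.015 -0.608 -0.794  0.994]
 [ 0.     0.     0.     1.   ]]
52.613216283886025 311.6102009860767 236.00131659409615 [[ 0.004 -0.99   0.14   0.376]
 [-1.    -0.002  0.011 -0.004]
 [-0.011 -0.14  -0.99   1.206]
 [ 0.     0.     0.     1.   ]]
{'time_s': 0.1, 'q': array([-1.32600691e+00,  5.33270813e-02,  1.61414766e+00, -2.58971502e-05,
        1.47604793e+00, -1.19034636e-01]), 'joint_vel': array([-0.00027205, -0.00223586, -0.00144332,  0.00222459, -0.00119954,
        0.00039019]), 'joint_torque': array([ 6.40946673e-04, -3.94899523e+01, -3.71365035e+01, -5.68546955e-05,
        3.90487723e-03, -1.19419408e-06]), 'tcp_pos': array([ 0.22222516, -0.58348281,  0.20026896]), 'orientation': array([-3.14138905e+00,  1.91942902e-03, -1.20696960e+00]), 'contact_force': array([ 0.4616489 ,  0.66827053, -0.74146615]), 'moment': array([0.04756899, 0.02603424, 0.02280108]), 'gripper_width': 0.995321586064494} 0.0187
```

View pics/s0.png

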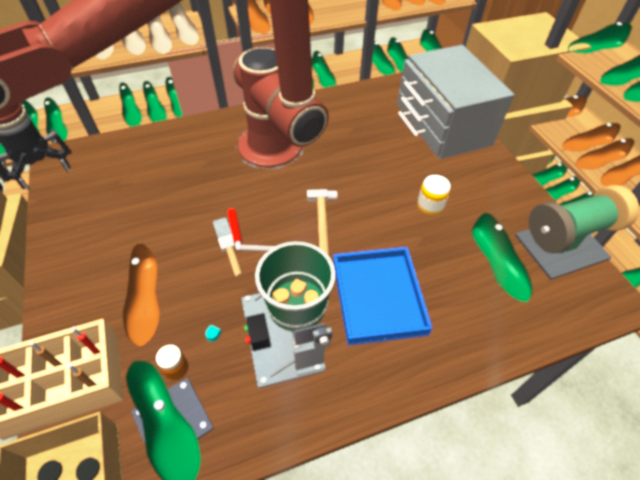

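View pics/t0.png

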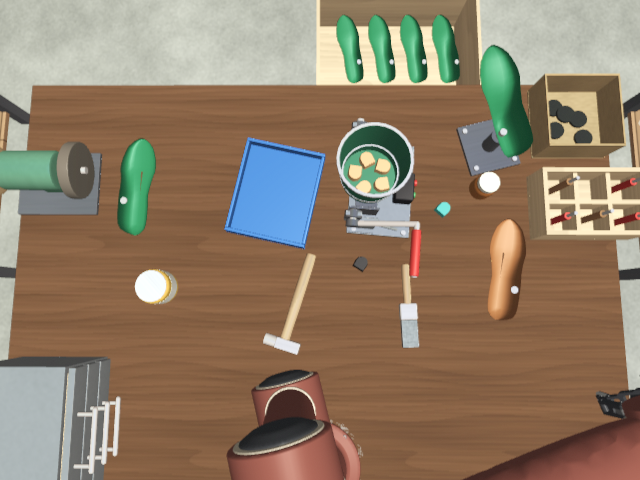

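The tray is at about (275,192) in the top view, the barrel mouth at (375,162) and the red grip at (415,253). Stand +x and +y lie roughly along world +x and +y. A black look-alike is at (361,263) and a turquoise one at (443,209).

```bash
python3 - <<'E'
from h import *
import pickle
a,b=pickle.load(open('im0.pkl','rb'))
p=b['pixels'];h=cv2.cvtColor(p,cv2.COLOR_BGR2HSV)
def big(m):
    c,_=cv2.findContours(m,cv2.RETR_EXTERNAL,cv2.CHAIN_APPROX_NONE);return max(c,key=cv2.contourArea)
m=cv2.inRange(h,(100,120,60),(125,255,255));c=big(m)
q=cv2.approxPolyDP(cv2.convexHull(c),8,True)[:,0]
w=np.array([ray(b,*x,.04)for x in q]);print(q.tolist(),w.round(3).tolist())
print('centre',w.mean(0),'sides',np.linalg.norm(w-np.roll(w,-1,0),axis=1), 'ang',np.arctan2(*(np.roll(w,-1,0)-w)[:,1::-1].T))
m=cv2.inRange(h,(0,160,100),(8,255,255))|cv2.inRange(h,(172,160,100),(180,255,255));m[:200]=0;m[300:]=0;m[:,:395]=0;m[:,440:]=0
r=cv2.minAreaRect(big(m));print('grip',r,ray(b,*r[0],.215))
x0,y0=325,100
cv2.imwrite('pics/c0.png',cv2.resize(p[100:300,300:460],None,fx=3,fy=3,interpolation=cv2.INTER_CUBIC))
E
```

```text
[[248, 138], [324, 154], [304, 247], [225, 229]] [[0.788, 0.169, 0.04], [0.746, -0.021, 0.04], [0.514, 0.027, 0.04], [0.557, 0.22, 0.04]]
centre [0.65126753 0.09888863 0.04      ] sides [0.19443717 0.23764877 0.19756375 0.23594797] ang [-1.7850204   2.93689199  1.34800999 -0.21785262]
grip ((412.1703796386719, 252.44471740722656), (4.656330108642578, 45.2994384765625), 3.814074993133545) [ 0.48230216 -0.19889306  0.215     ]
```

View pics/c0.png

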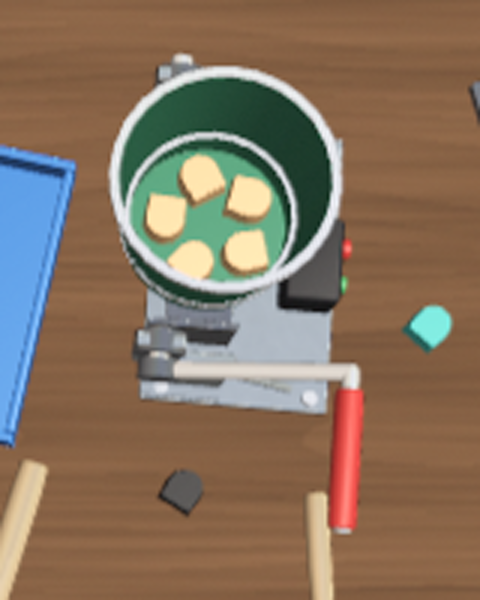

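```bash
python3 - <<'E'
from h import *
import pickle
from scipy.optimize import least_squares
a,b=pickle.load(open('im0.pkl','rb'))
S=lambda X,p:np.array([X[0]+np.cos(X[2])*p[0]-np.sin(X[2])*p[1],X[1]+np.sin(X[2])*p[0]+np.cos(X[2])*p[1],p[2]])
def mouth(t):
    # upright offset (-30,90) in (y,z) about axis, tips to +y
    y,z=-.03,.09;return(0,y*np.cos(t)+z*np.sin(t),.16-y*np.sin(t)+z*np.cos(t))
def grip(t,x):return(x,.14*np.sin(t-1.17),.16+.14*np.cos(t-1.17))
def F(X):
    t=X[3];r=[]
    for im,p,uv in[(b,(-.1175,.005,.012),(347.3,232.3)),(b,(-.1175,-.15,.012),(408.7,237.3)),(b,mouth(t),(375.3,160.3)),(b,grip(t,-.179),(415.3,252.7)),
      (a,(.1175,-.15,.012),(258,386)),(a,(.1175,.005,.012),(325,374)),(a,mouth(t),(296,278)),(a,grip(t,-.179),(234.5,226))]:
        r+=list(proj(im,S(X,p))-uv)
    return r
s=least_squares(F,[.68,-.06,0,.05],loss='soft_l1');X=s.x
print(X,np.round(F(X),1).reshape(-1,2).tolist())
c,sn=np.cos(X[2]),np.sin(X[2])
d=np.array([.651,.099])-X[:2];print('tray in stand',c*d[0]+sn*d[1],-sn*d[0]+c*d[1],'yaw',-.215-X[2])
print('grip',S(X,grip(X[3],-.179)),'tray target',S(X,(0,.105,0)))
E
```

```text
[ 0.67177811 -0.09179468 -0.0851782   0.00268081] [[-1.0, -0.4], [0.0, -0.0], [-0.3, -1.4], [-0.2, -0.3], [-0.5, 0.7], [-0.0, -4.9], [-1.2, -4.8], [-0.3, 0.1]]
tray in stand -0.03693467989712759 0.18833525599626988 yaw -0.12982180242646352
grip [ 0.48247293 -0.20485759  0.21496661] tray target [0.68071101 0.01282465 0.        ]
```

The stand fit is consistent: residuals are mostly under 1.5 px, with about 5 px on two rough scene picks. The tray is at stand (-37, 188) mm with -0.13 rad skew. I'll grip the tray's outer (+y) wall and drag it in.

arm_command(rows="0 0 -0.03 0.116;0 0 -0.03 0.116;0 0 -0.03 0.116;0 0 -0.03 0.116;0 0 -0.03 0.116;-0.036 -0.011 0 0;-0.036 -0.011 0 0;-0.036 -0.011 0 0;-0.036 -0.011 0 0;-0.036 -0.011 0 0;-0.036 -0.011 0 0;-0.036 -0.011 0 0;-0.036 -0.011 0 0;-0.036 -0.011 0 0;-0.036 -0.011 0 0;-0.036 -0.011 0 0;-0.036 -0.011 0 0;-0.036 -0.011 0 0;-0.036 -0.011 0 0;-0.036 -0.011 0 0", jaw=-1)

```text
time_s: 1.77
tcp_pos: [0.4997, -0.0901, 0.351]
orientation: [3.141, -0.0, -1.787]
contact_force: [1.2, -1.0, 0.1]
gripper_width: 0.996
```

arm_command(rows="-0.0348 -0.0119 0 0;-0.0348 -0.0119 0 0;-0.0348 -0.0119 0 0;-0.0348 -0.0119 0 0;-0.0348 -0.0119 0 0;-0.0348 -0.0119 0 0;-0.0348 -0.0119 0 0;-0.0348 -0.0119 0 0;-0.0348 -0.0119 0 0;0 0 0.035 0;0 0 0.035 0;0 0 0.035 0;0 0 0.035 0;0 0 0.035 0;0 0 0.035 0;0 0 0.035 0;0 0 0.03 0;0 0 0.03 0;0 0 0.02 0;0 0 0.01 0")

```text
time_s: 3.43
tcp_pos: [0.6678, 0.1903, 0.0111]
orientation: [3.134, -0.003, -1.787]
contact_force: [0.0, -0.8, -0.7]
gripper_width: 0.998
```

arm_command(rows="0 0 0 0;0 0 0 0;0 0 0 0;0 0 0 0;0 0 0 0;0 0 0 0;0 0 0 0;0 0 0 0", jaw=1)

```text
time_s: 4.1
tcp_pos: [0.6714, 0.1909, 0.0169]
orientation: [-3.141, 0.0, -1.787]
contact_force: [-0.1, -0.1, 0.3]
gripper_width: -0.001
```

```bash
python3 - <<'E'
from h import *
a=snap('top','t1.png')
s=get_state();print({k:np.round(s[k],3) for k in('q','tcp_pos','contact_force','gripper_width')})
E
```

```text
{'q': array([ 0.171,  0.381,  1.556, -0.   ,  1.204,  1.958]), 'tcp_pos': array([0.671, 0.191, 0.017]), 'contact_force': array([ 0.539,  0.11 , -0.019]), 'gripper_width': np.float64(0.004)}
```

View pics/t1.png

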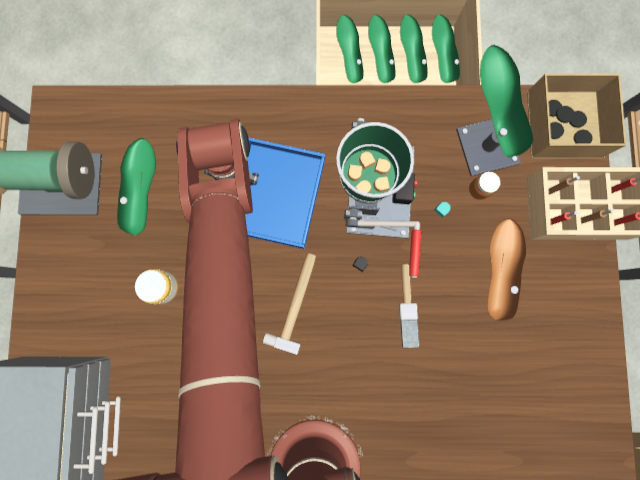

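```bash
python3 - <<'E'
from h import *
a=get_image('scene');print(proj(a,(.671,.191,.017)))
p=a['pixels'][150:350,270:480];cv2.imwrite('pics/s1.png',cv2.resize(p,None,fx=3,fy=3,interpolation=cv2.INTER_CUBIC))
E
```

```text
[414.46188697 288.74931026]
```

View pics/s1.png

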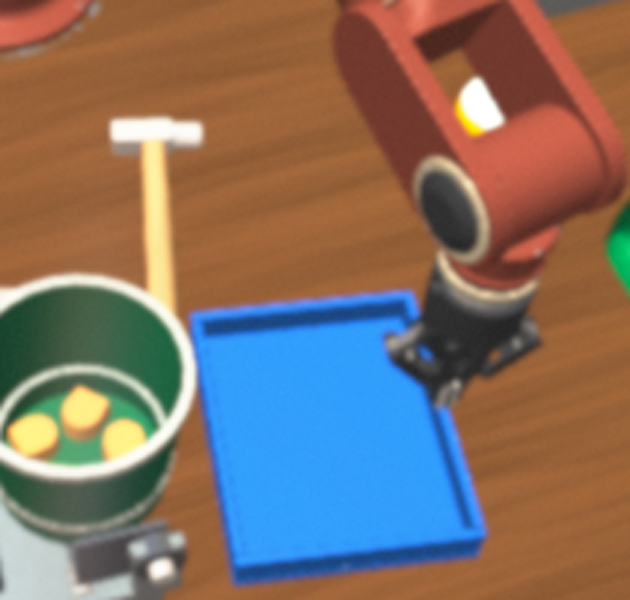

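arm_command(rows="0.005 0 0 0;0.005 0 0 0;0.005 0 0 0;0.005 0 0 0;0 0 0 0")

```text
time_s: 4.62
tcp_pos: [0.6666, 0.1701, 0.0163]
orientation: [3.141, -0.0, -1.788]
contact_force: [0.3, -1.0, 0.1]
gripper_width: -0.002
```

```bash
cat >> h.py <<'E'
def tray(im,vis='R'):
    h=cv2.cvtColor(im['pixels'],cv2.COLOR_BGR2HSV);m=cv2.inRange(h,(100,120,60),(125,255,255))
    c,_=cv2.findContours(m,cv2.RETR_EXTERNAL,cv2.CHAIN_APPROX_NONE);c=max(c,key=cv2.contourArea)
    q=cv2.approxPolyDP(cv2.convexHull(c),6,True)[:,0]
    return q.tolist(),[ray(im,*x,.04).round(3).tolist() for x in q]
E
python3 - <<'E'
from h import *
im=get_image('top');print(tray(im)); t=dict(im);t['pixels']=cv2.imread('pics/t1.png');print(tray(t))
a=get_image('scene')
p=a['pixels'][230:330,360:480];cv2.imwrite('pics/s2.png',cv2.resize(p,None,fx=5,fy=5,interpolation=cv2.INTER_CUBIC))
s=get_state();print({k:np.round(s[k],3) for k in('tcp_pos','contact_force','gripper_width')})
E
```

```text
([[259, 140], [324, 154], [304, 247], [257, 237]], [[0.783, 0.141, 0.04], [0.746, -0.021, 0.04], [0.514, 0.027, 0.04], [0.538, 0.142, 0.04]])
([[248, 138], [324, 154], [304, 247], [248, 235]], [[0.788, 0.169, 0.04], [0.746, -0.021, 0.04], [0.514, 0.027, 0.04], [0.543, 0.164, 0.04]])
{'tcp_pos': array([0.667, 0.171, 0.016]), 'contact_force': array([-0.517,  0.268,  1.34 ]), 'gripper_width': np.float64(-0.0)}
```

View pics/s2.png

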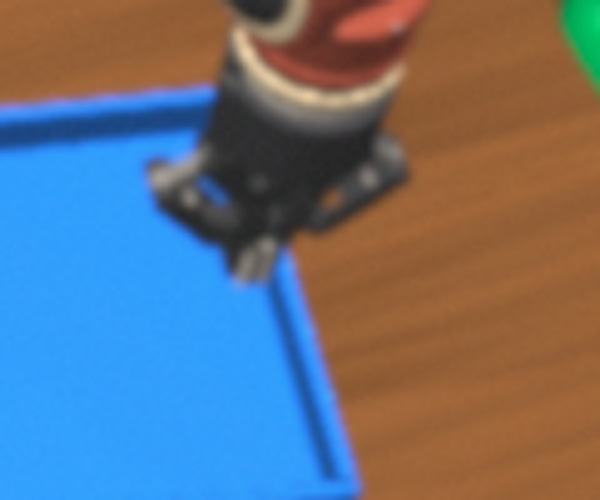

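The tray hasn't moved and the fingers are fully shut inside it, with tips near (411,285), so the grip missed the wall. I'll feel for the tray floor (8 mm) to get the true tip height.

arm_command(rows="0 0 0.002 0;0 0 0.002 0;0 0 0 0")

```text
time_s: 4.97
tcp_pos: [0.6665, 0.1715, 0.0117]
orientation: [3.141, -0.0, -1.787]
contact_force: [0.2, 0.3, -0.3]
gripper_width: 0.001
```

arm_command(rows="0 0 0.0015 0;0 0 0.0015 0;0 0 0 0")

```text
time_s: 5.22
tcp_pos: [0.6666, 0.1714, 0.0089]
orientation: [3.141, -0.0, -1.787]
contact_force: [-0.4, -0.3, -0.4]
gripper_width: -0.001
```

arm_command(rows="0 0 0.0015 0;0 0 0.0015 0;0 0 0 0")

```text
time_s: 5.47
tcp_pos: [0.6666, 0.1713, 0.006]
orientation: [3.141, -0.0, -1.787]
contact_force: [0.1, -0.3, -0.4]
gripper_width: 0.002
```

arm_command(rows="-0.004 0 0 0;-0.004 0 0 0;-0.004 0 0 0;0 0 0 0")

```text
time_s: 5.8
tcp_pos: [0.6696, 0.1838, 0.0065]
orientation: [-3.141, -0.0, -1.786]
contact_force: [-0.6, 0.2, -0.4]
gripper_width: 0.001
```

```bash
python3 - <<'E'
from h import *
a=get_image('scene')
for z in(.0,.016,.03,.04,.05):print(z,proj(a,(.667,.171,z)).round(1),proj(a,(.6696,.1838,z)).round(1),proj(a,(.6725,.1945,z)).round(1))
im=get_image('top');print(tray(im))
p=a['pixels'][230:330,360:480];cv2.imwrite('pics/s3.png',cv2.resize(p,None,fx=6,fy=6,interpolation=cv2.INTER_LANCZOS4))
E
```

```text
0.0 [405.6 293.1] [410.5 292.5] [414.8 292.2]
0.016 [406.7 289.9] [411.6 289.3] [415.9 289. ]
0.03 [407.6 287.1] [412.6 286.5] [416.9 286.2]
0.04 [408.3 285. ] [413.3 284.4] [417.6 284.1]
0.05 [408.9 282.9] [414.  282.3] [418.4 282. ]
([[252, 139], [324, 154], [303, 248], [251, 235]], [[0.785, 0.159, 0.04], [0.746, -0.021, 0.04], [0.511, 0.03, 0.04], [0.543, 0.156, 0.04]])
```

View pics/s3.png

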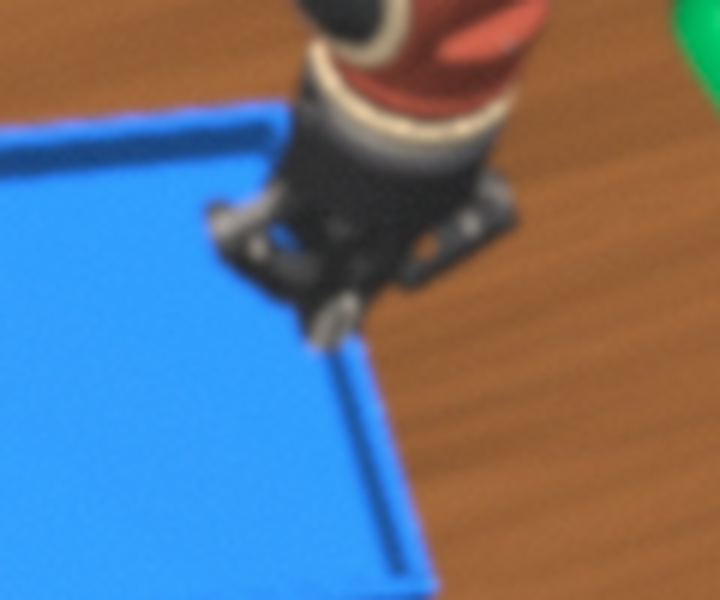

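arm_command(rows="0.005 0 0 0;0.005 0 0 0;0.005 0 0 0;0 0 0.0015 0;0 0 0.0015 0;0 0 0 0")

```text
time_s: 6.4
tcp_pos: [0.666, 0.1682, 0.0029]
orientation: [3.141, -0.0, -1.787]
contact_force: [0.4, 1.0, 0.5]
gripper_width: -0.003
```

arm_command(rows="0 0 0.0015 0;0 0 0.0015 0;0 0 0 0")

```text
time_s: 6.65
tcp_pos: [0.666, 0.1685, -0.0001]
orientation: [3.141, -0.0, -1.787]
contact_force: [0.3, -0.7, 0.0]
gripper_width: -0.0
```

arm_command(rows="0 0 0.0015 0;0 0 0.0015 0;0 0 0 0")

```text
time_s: 6.9
tcp_pos: [0.666, 0.1685, -0.0031]
orientation: [3.141, -0.0, -1.787]
contact_force: [0.2, 0.3, -0.9]
gripper_width: -0.002
```

arm_command(rows="0 0 0.0015 0;0 0 0.0015 0;0 0 0.0015 0;0 0 0 0")

```text
time_s: 7.23
tcp_pos: [0.6659, 0.1684, -0.0076]
orientation: [3.141, -0.0, -1.787]
contact_force: [-0.4, -0.0, 0.1]
gripper_width: -0.001
```

arm_command(rows="0 0 0.0015 0;0 0 0.0015 0;0 0 0 0")

```text
time_s: 7.48
tcp_pos: [0.666, 0.1684, -0.0105]
orientation: [3.141, -0.0, -1.787]
contact_force: [0.8, 0.5, 0.3]
gripper_width: 0.0
```

arm_command(rows="0 0 0.0015 0;0 0 0.0015 0;0 0 0 0")

```text
time_s: 7.73
tcp_pos: [0.666, 0.1684, -0.0135]
orientation: [3.141, -0.0, -1.787]
contact_force: [0.1, 0.7, -0.3]
gripper_width: 0.005
```

arm_command(rows="0 0 0.0015 0;0 0 0.0015 0;0 0 0 0")

```text
time_s: 7.98
tcp_pos: [0.666, 0.1684, -0.0165]
orientation: [3.141, -0.0, -1.787]
contact_force: [-1.0, 0.2, -1.0]
gripper_width: -0.004
```

arm_command(rows="0 0 0.001 0;0 0 0.001 0;0 0 0 0")

```text
time_s: 8.23
tcp_pos: [0.6661, 0.1684, -0.0184]
orientation: [3.141, -0.0, -1.787]
contact_force: [0.9, -0.5, -0.0]
gripper_width: 0.0
```

arm_command(rows="0 0 0.001 0;0 0 0.001 0;0 0 0 0")

```text
time_s: 8.48
tcp_pos: [0.6661, 0.1684, -0.0204]
orientation: [3.141, -0.0, -1.787]
contact_force: [-0.9, -0.6, -0.7]
gripper_width: 0.002
```

arm_command(rows="0 0 0.001 0;0 0 0.001 0;0 0 0 0")

```text
time_s: 8.73
tcp_pos: [0.6665, 0.1685, -0.0218]
orientation: [-3.141, 0.0, -1.787]
contact_force: [-0.9, -0.1, 2.1]
gripper_width: -0.003
```

arm_command(rows="0 0 0.001 0;0 0 0.001 0;0 0 0 0")

```text
time_s: 8.98
tcp_pos: [0.6665, 0.1685, -0.0219]
orientation: [3.141, -0.0, -1.787]
contact_force: [-5.5, -1.9, 11.2]
gripper_width: 0.002
```

```bash
python3 - <<'E'
from h import *
a=get_image('scene')
for z in(.0,.01,.02):print(z,proj(a,(.666,.1684,z)).round(1))
p=a['pixels'][230:330,360:480];cv2.imwrite('pics/s4.png',cv2.resize(p,None,fx=6,fy=6,interpolation=cv2.INTER_LANCZOS4))
E
```

```text
0.0 [404.6 293.1]
0.01 [405.2 291.1]
0.02 [405.8 289.1]
```

View pics/s4.png

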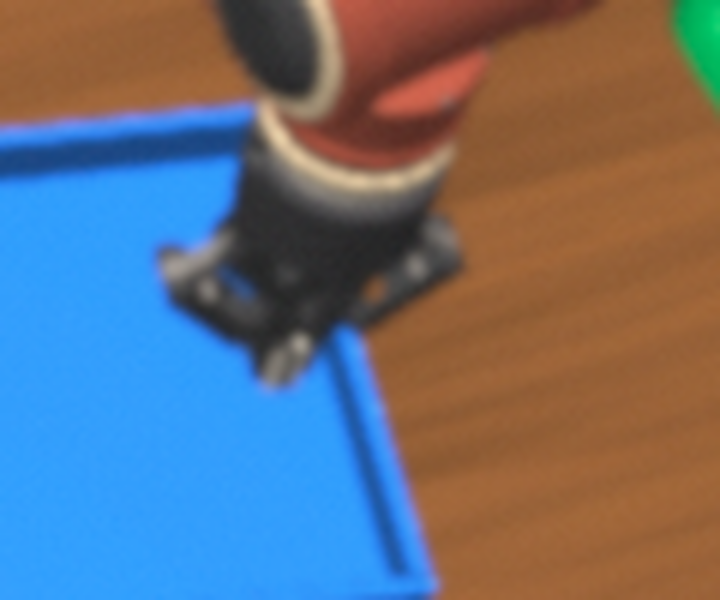

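Contact with the tray floor came at reported z = -0.0215, so the real tips sit about 29 mm higher than reported. In the last picture the tips at (407,294) agree with the horizontal position. I'll regrip using that correction.

arm_command(rows="0 0 -0.01 0;0 0 -0.02 0;0 0 -0.02 0;0 0 -0.02 0;-0.012 0 0 0;-0.012 0 0 0;0 0 0 0;0 0 0 0;0 0 0.02 0;0 0 0.02 0;0 0 0.015 0;0 0 0.01 0;0 0 0 0", jaw=-1)

```text
time_s: 10.12
tcp_pos: [0.6682, 0.1912, -0.0237]
orientation: [3.135, -0.003, -1.787]
contact_force: [-1.0, 0.1, -1.1]
gripper_width: 1.001
```

arm_command(rows="0 0 0 0;0 0 0 0;0 0 0 0;0 0 0 0;0 0 0 0;0 0 0 0;0 0 0 0;0 0 0 0", jaw=1)

```text
time_s: 10.78
tcp_pos: [0.6722, 0.1926, -0.018]
orientation: [-3.14, 0.001, -1.787]
contact_force: [-0.4, 2.3, 4.0]
gripper_width: 0.084
```

arm_command(rows="0 0 0 -0.026;0 0 0 -0.026;0 0 0 -0.026;0 0 0 -0.026;0 0 0 -0.026;0.0064 -0.002 0 0;0.0064 -0.002 0 0;0.0064 -0.002 0 0;0.0064 -0.002 0 0;0.0064 -0.002 0 0;0.0064 -0.002 0 0;0.0064 -0.002 0 0;0.0064 -0.002 0 0;0.0064 -0.002 0 0;0.0064 -0.002 0 0;0.0064 -0.002 0 0;0.0064 -0.002 0 0;0 0 0 0")

```text
time_s: 12.28
tcp_pos: [0.6894, 0.1133, -0.018]
orientation: [-3.14, 0.001, -1.658]
contact_force: [-0.9, 1.7, 5.0]
gripper_width: 0.082
```

```bash
python3 - <<'E'
from h import *
im=get_image('top');q,w=tray(im);print(q,w)
X=[.6718,-.0918,-.0852]
c,s=np.cos(X[2]),np.sin(X[2])
for p in w:
    d=np.array(p[:2])-X[:2];print(np.round([c*d[0]+s*d[1],-s*d[0]+c*d[1]],3))
cv2.imwrite('pics/t2.png',cv2.resize(im['pixels'][100:300,200:440],None,fx=3,fy=3,interpolation=cv2.INTER_CUBIC))
E
```

```text
[[290, 132], [343, 136], [343, 232], [283, 226]] [[0.803, 0.064, 0.04], [0.793, -0.068, 0.04], [0.551, -0.067, 0.04], [0.565, 0.079, 0.04]]
[0.117 0.166]
[0.119 0.034]
[-0.122  0.014]
[-0.121  0.161]
```

View pics/t2.png

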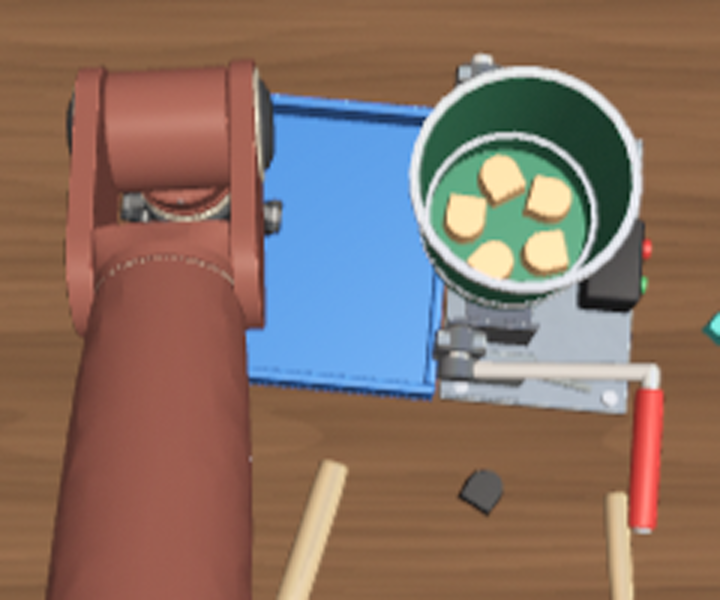

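The tray is square and centred (corners at stand x about ±120 mm). Its near edge is at (437,395) in the crop, next to the plate edge at (442,398), a gap of roughly 5–9 mm. I'll nudge it in while watching the force.

arm_command(rows="0.0015 0 0 0;0.0015 0 0 0;0.0015 0 0 0;0 0 0 0")

```text
time_s: 12.67
tcp_pos: [0.6891, 0.1103, -0.0179]
orientation: [-3.14, 0.002, -1.657]
contact_force: [-0.5, 5.7, 5.0]
gripper_width: 0.081
```

arm_command(rows="0.001 0 0 0;0.001 0 0 0;0 0 0 0")

```text
time_s: 12.92
tcp_pos: [0.689, 0.109, -0.0179]
orientation: [-3.14, 0.003, -1.656]
contact_force: [0.7, 7.5, 3.8]
gripper_width: 0.081
```

arm_command(rows="0 0 0 0;0 0 0 0;0 0 0 0;0 0 0 0;0 0 -0.015 0;0 0 -0.025 0;0 0 -0.035 0;0 0 -0.035 0;0 0 -0.035 0;0 0 -0.035 0;0 0 -0.035 0;0 0 -0.035 0;0 0 -0.035 0;0 0 -0.035 0;0.015 0.009 0 0;0.033 0.019 0 0;0.033 0.019 0 0;0.033 0.019 0 0;0.033 0.019 0 0;0.033 0.019 0 0", jaw=-1)

```text
time_s: 14.58
tcp_pos: [0.5675, -0.0649, 0.3021]
orientation: [-3.14, -0.001, -1.657]
contact_force: [1.0, -1.2, 0.7]
gripper_width: 0.996
```

arm_command(rows="0.033 0.019 0 0;0.033 0.019 0 0;0.033 0.019 0 0;0.033 0.019 0 0;0.018 0.009 0 0;0 0 0.03 0;0 0 0.03 0;0 0 0 0")

```text
time_s: 15.25
tcp_pos: [0.468, -0.2046, 0.2352]
orientation: [3.133, 0.004, -1.659]
contact_force: [-1.1, 0.7, -1.6]
gripper_width: 0.996
```

```bash
python3 - <<'E'
from h import *
im=get_image('scene');s=get_state();p=s['tcp_pos'];print(p,s['q'].round(3))
print(proj(im,p+[0,0,.029]),proj(im,(.4825,-.2049,.215)))
cv2.imwrite('pics/s5.png',cv2.resize(im['pixels'][100:400,130:450],None,fx=2,fy=2,interpolation=cv2.INTER_CUBIC))
E
```

```text
[ 0.46923586 -0.20490235  0.23812524] [-0.557 -0.236  1.822 -0.     1.562  1.101]
[229.38259369 206.55053404] [234.21678833 226.11493069]
```

View pics/s5.png

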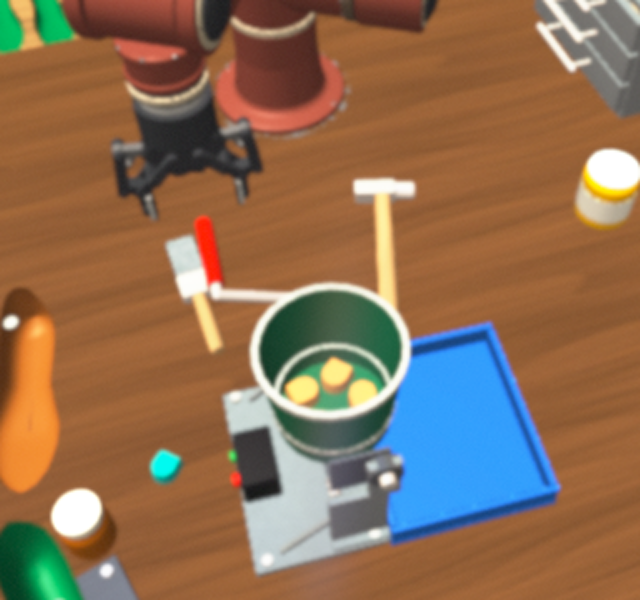

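The tray is snug against the stand, and the open fingertips at (205,175) full-frame and (251,199) straddle the bar line as predicted. Now I'll lower and grip.

arm_command(rows="0 0 0.02 0;0 0 0.02 0;0 0 0.02 0;0 0 0.013 0;0 0 0 0;0 0 0 0")

```text
time_s: 15.8
tcp_pos: [0.4718, -0.2057, 0.169]
orientation: [-3.141, -0.0, -1.657]
contact_force: [-0.3, 0.5, 0.3]
gripper_width: 1.001
```

arm_command(rows="0 0 0 0;0 0 0 0;0 0 0 0;0 0 0 0;0 0 0 0;0 0 0 0;0 0 0 0", jaw=1)

```text
time_s: 16.38
tcp_pos: [0.4719, -0.2038, 0.1688]
orientation: [-3.141, 0.004, -1.656]
contact_force: [-0.5, 8.1, 4.2]
gripper_width: 0.212
```

```bash
python3 - <<'E'
import numpy as np
t=np.linspace(0,2.34,71);y=np.round(.14*np.sin(t-1.17),4);z=np.round(.14*np.cos(t-1.17),4)
r=['%g 0 %g 0'%(round(-a,4),round(-b,4)) for a,b in zip(np.diff(y),np.diff(z))]
for i in range(0,70,18):print(';'.join(r[i:i+18]),t[min(i+18,70)].round(3))
E
```

```text
-0.0019 0 -0.0043 0;-0.002 0 -0.0042 0;-0.0022 0 -0.0042 0;-0.0023 0 -0.004 0;-0.0025 0 -0.004 0;-0.0026 0 -0.0039 0;-0.0027 0 -0.0038 0;-0.0028 0 -0.0037 0;-0.003 0 -0.0037 0;-0.0031 0 -0.0035 0;-0.0031 0 -0.0034 0;-0.0034 0 -0.0033 0;-0.0034 0 -0.0032 0;-0.0035 0 -0.0031 0;-0.0036 0 -0.003 0;-0.0037 0 -0.0028 0;-0.0039 0 -0.0027 0;-0.0039 0 -0.0026 0 0.602
-0.0039 0 -0.0024 0;-0.0041 0 -0.0024 0;-0.0041 0 -0.0021 0;-0.0043 0 -0.0021 0;-0.0042 0 -0.0019 0;-0.0044 0 -0.0017 0;-0.0044 0 -0.0017 0;-0.0044 0 -0.0014 0;-0.0045 0 -0.0013 0;-0.0045 0 -0.0012 0;-0.0046 0 -0.001 0;-0.0046 0 -0.0008 0;-0.0046 0 -0.0008 0;-0.0047 0 -0.0005 0;-0.0046 0 -0.0004 0;-0.0047 0 -0.0002 0;-0.0047 0 -0.0001 0;-0.0047 0 0.0001 0 1.203
-0.0047 0 0.0002 0;-0.0046 0 0.0004 0;-0.0047 0 0.0005 0;-0.0046 0 0.0008 0;-0.0046 0 0.0008 0;-0.0046 0 0.001 0;-0.0045 0 0.0012 0;-0.0045 0 0.0013 0;-0.0044 0 0.0014 0;-0.0044 0 0.0017 0;-0.0044 0 0.0017 0;-0.0042 0 0.0019 0;-0.0043 0 0.0021 0;-0.0041 0 0.0021 0;-0.0041 0 0.0024 0;-0.0039 0 0.0024 0;-0.0039 0 0.0026 0;-0.0039 0 0.0027 0 1.805
-0.0037 0 0.0028 0;-0.0036 0 0.003 0;-0.0035 0 0.0031 0;-0.0034 0 0.0032 0;-0.0034 0 0.0033 0;-0.0031 0 0.0034 0;-0.0031 0 0.0035 0;-0.003 0 0.0037 0;-0.0028 0 0.0037 0;-0.0027 0 0.0038 0;-0.0026 0 0.0039 0;-0.0025 0 0.004 0;-0.0023 0 0.004 0;-0.0022 0 0.0042 0;-0.002 0 0.0042 0;-0.0019 0 0.0043 0 2.34
```

arm_command(rows="-0.0019 0 -0.0043 0;-0.002 0 -0.0042 0;-0.0022 0 -0.0042 0;-0.0023 0 -0.004 0;-0.0025 0 -0.004 0;-0.0026 0 -0.0039 0;-0.0027 0 -0.0038 0;-0.0028 0 -0.0037 0;-0.003 0 -0.0037 0")

```text
time_s: 17.13
tcp_pos: [0.4733, -0.1856, 0.2026]
orientation: [-3.141, -0.005, -1.657]
contact_force: [4.5, -6.2, -9.2]
gripper_width: 0.207
```

arm_command(rows="-0.0031 0 -0.0035 0;-0.0031 0 -0.0034 0;-0.0034 0 -0.0033 0;-0.0034 0 -0.0032 0;-0.0035 0 -0.0031 0;-0.0036 0 -0.003 0;-0.0037 0 -0.0028 0;-0.0039 0 -0.0027 0;-0.0039 0 -0.0026 0")

```text
time_s: 17.88
tcp_pos: [0.4758, -0.1572, 0.2328]
orientation: [-3.14, -0.012, -1.659]
contact_force: [-1.8, -14.9, 4.6]
gripper_width: 0.206
```

Forces are modest and the bar is following. Continuing.

arm_command(rows="-0.0039 0 -0.0024 0;-0.0041 0 -0.0024 0;-0.0041 0 -0.0021 0;-0.0043 0 -0.0021 0;-0.0042 0 -0.0019 0;-0.0044 0 -0.0017 0;-0.0044 0 -0.0017 0;-0.0044 0 -0.0014 0;-0.0045 0 -0.0013 0;-0.0045 0 -0.0012 0;-0.0046 0 -0.001 0;-0.0046 0 -0.0008 0;-0.0046 0 -0.0008 0;-0.0047 0 -0.0005 0;-0.0046 0 -0.0004 0;-0.0047 0 -0.0002 0;-0.0047 0 -0.0001 0;-0.0047 0 0.0001 0")

```text
time_s: 19.38
tcp_pos: [0.4837, -0.0767, 0.2604]
orientation: [-3.135, -0.011, -1.659]
contact_force: [-12.7, -5.5, 22.9]
gripper_width: 0.209
```

arm_command(rows="-0.0047 0 0.0002 0;-0.0046 0 0.0004 0;-0.0047 0 0.0005 0;-0.0046 0 0.0008 0;-0.0046 0 0.0008 0;-0.0046 0 0.001 0;-0.0045 0 0.0012 0;-0.0045 0 0.0013 0;-0.0044 0 0.0014 0;-0.0044 0 0.0017 0;-0.0044 0 0.0017 0;-0.0042 0 0.0019 0;-0.0043 0 0.0021 0;-0.0041 0 0.0021 0;-0.0041 0 0.0024 0;-0.0039 0 0.0024 0;-0.0039 0 0.0026 0;-0.0039 0 0.0027 0")

```text
time_s: 20.88
tcp_pos: [0.4904, 0.0042, 0.2297]
orientation: [-3.138, -0.004, -1.658]
contact_force: [-3.8, -0.4, 9.4]
gripper_width: 0.206
```

arm_command(rows="-0.0037 0 0.0028 0;-0.0036 0 0.003 0;-0.0035 0 0.0031 0;-0.0034 0 0.0032 0;-0.0034 0 0.0033 0;-0.0031 0 0.0034 0;-0.0031 0 0.0035 0;-0.003 0 0.0037 0")

```text
time_s: 21.55
tcp_pos: [0.4928, 0.0308, 0.2029]
orientation: [-3.139, -0.004, -1.657]
contact_force: [-1.6, -0.9, 5.2]
gripper_width: 0.206
```

arm_command(rows="-0.0028 0 0.0037 0;-0.0027 0 0.0038 0;-0.0026 0 0.0039 0;-0.0025 0 0.004 0;-0.0023 0 0.004 0;-0.0022 0 0.0042 0;-0.002 0 0.0042 0;0 0 0 0;0 0 0 0;0 0 0 0;0 0 0 0;0 0 0 0;0 0 0 0")

```text
time_s: 22.63
tcp_pos: [0.4946, 0.0492, 0.1728]
orientation: [-3.138, 0.0, -1.657]
contact_force: [5.4, -0.5, 1.2]
gripper_width: 0.204
```

```bash
python3 - <<'E'
from h import *
im=get_image('top');im2=get_image('scene')
A=cv2.resize(im['pixels'][100:290,210:440],(690,570))[:, :400] if 0 else cv2.resize(im['pixels'][100:300,220:420],(400,400),interpolation=cv2.INTER_CUBIC)
B=cv2.resize(im2['pixels'][190:390,230:430],(400,400),interpolation=cv2.INTER_CUBIC)
cv2.imwrite('pics/m6.png',np.hstack([A,B]))
E
```

```text
(no output)
```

View pics/m6.png

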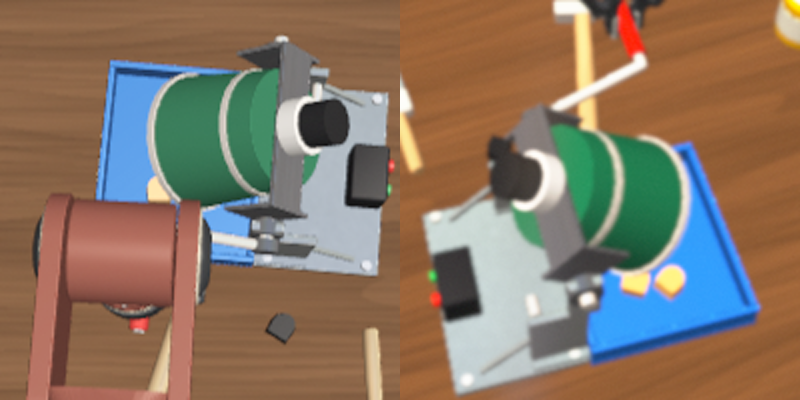

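The barrel is tipped to about 2.31, and at least three heels show in the tray, e.g. at right-pane (635,283) and (670,280). I'll go gently to the stop, dwell, then swing back.

arm_command(rows="-0.0019 0 0.0043 0;-0.0003 0 0.001 0;0 0 0 0;0 0 0 0;0 0 0 0;0 0 0 0;0 0 0 0;0 0 0 0;0 0 0 0;0 0 0 0;0.0003 0 -0.001 0;0.0019 0 -0.0043 0;0.002 0 -0.0042 0;0.0022 0 -0.0042 0;0.0023 0 -0.004 0;0.0025 0 -0.004 0;0.0026 0 -0.0039 0;0.0027 0 -0.0038 0;0.0028 0 -0.0037 0")

```text
time_s: 24.32
tcp_pos: [0.4932, 0.0342, 0.1984]
orientation: [-3.139, 0.006, -1.657]
contact_force: [12.2, 3.2, -7.9]
gripper_width: 0.213
```

arm_command(rows="0.003 0 -0.0037 0;0.0031 0 -0.0035 0;0.0031 0 -0.0034 0;0.0034 0 -0.0033 0;0.0034 0 -0.0032 0;0.0035 0 -0.0031 0;0.0036 0 -0.003 0;0.0037 0 -0.0028 0;0.0039 0 -0.0027 0;0.0039 0 -0.0026 0;0.0039 0 -0.0024 0;0.0041 0 -0.0024 0;0.0041 0 -0.0021 0;0.0043 0 -0.0021 0;0.0042 0 -0.0019 0;0.0044 0 -0.0017 0;0.0044 0 -0.0017 0;0.0044 0 -0.0014 0;0.0045 0 -0.0013 0;0.0045 0 -0.0012 0")

```text
time_s: 25.98
tcp_pos: [0.487, -0.0404, 0.2534]
orientation: [-3.136, 0.012, -1.655]
contact_force: [0.5, 9.7, 14.7]
gripper_width: 0.21
```

```bash
python3 - <<'E'
from h import *
im=get_image('top');im2=get_image('scene')
A=cv2.resize(im['pixels'][100:300,220:420],(400,400),interpolation=cv2.INTER_CUBIC)
B=cv2.resize(im2['pixels'][190:390,230:430],(400,400),interpolation=cv2.INTER_CUBIC)
cv2.imwrite('pics/m7.png',np.hstack([A,B]))
E
```

```text
(no output)
```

View pics/m7.png

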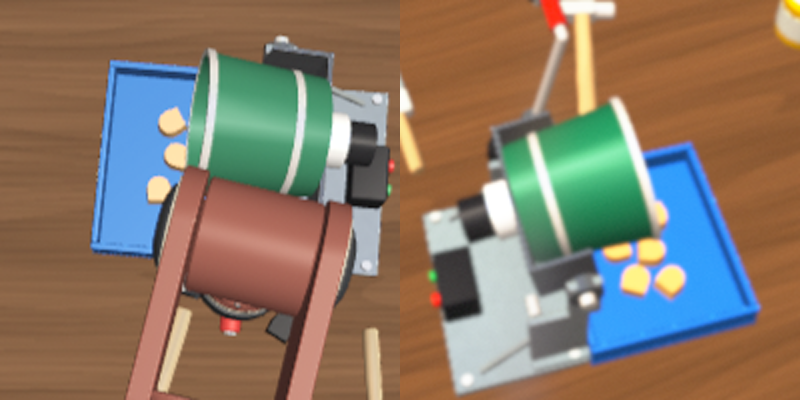

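All five heels are in the tray (right pane: (655,213), (620,248), (650,250), (635,283), (670,280)). Swinging the barrel back upright.

arm_command(rows="0.0046 0 -0.001 0;0.0046 0 -0.0008 0;0.0046 0 -0.0008 0;0.0047 0 -0.0005 0;0.0046 0 -0.0004 0;0.0047 0 -0.0002 0;0.0047 0 -0.0001 0;0.0047 0 0.0001 0;0.0047 0 0.0002 0;0.0046 0 0.0004 0;0.0047 0 0.0005 0;0.0046 0 0.0008 0;0.0046 0 0.0008 0;0.0046 0 0.001 0;0.0045 0 0.0012 0;0.0045 0 0.0013 0;0.0044 0 0.0014 0;0.0044 0 0.0017 0")

```text
time_s: 27.58
tcp_pos: [0.4796, -0.1253, 0.2456]
orientation: [-3.138, 0.006, -1.656]
contact_force: [4.9, 0.8, 5.0]
gripper_width: 0.209
```

arm_command(rows="0.0044 0 0.0017 0;0.0042 0 0.0019 0;0.0043 0 0.0021 0;0.0041 0 0.0021 0;0.0041 0 0.0024 0;0.0039 0 0.0024 0;0.0039 0 0.0026 0;0.0039 0 0.0027 0;0.0037 0 0.0028 0;0.0036 0 0.003 0;0.0035 0 0.0031 0;0.0034 0 0.0032 0;0.0034 0 0.0033 0;0.0031 0 0.0034 0;0.0031 0 0.0035 0;0.003 0 0.0037 0")

```text
time_s: 28.92
tcp_pos: [0.4742, -0.1847, 0.2003]
orientation: [-3.139, 0.006, -1.657]
contact_force: [7.6, 6.5, -3.1]
gripper_width: 0.206
```

arm_command(rows="0.0028 0 0.0037 0;0.0027 0 0.0038 0;0.0026 0 0.0039 0;0.0025 0 0.004 0;0.0023 0 0.004 0;0.0022 0 0.0042 0;0.002 0 0.0042 0;0 0 0 0")

```text
time_s: 29.58
tcp_pos: [0.4725, -0.202, 0.1707]
orientation: [-3.14, 0.005, -1.658]
contact_force: [8.2, 2.4, -1.3]
gripper_width: 0.209
```

arm_command(rows="0.0006 0 0.0014 0;0.0006 0 0.0014 0;0 0 0 0")

```text
time_s: 29.83
tcp_pos: [0.4725, -0.2028, 0.1689]
orientation: [-3.14, 0.006, -1.658]
contact_force: [7.0, 3.8, 2.7]
gripper_width: 0.21
```

arm_command(rows="0.0006 0 0.0014 0;0.0006 0 0.0014 0;0 0 0 0")

```text
time_s: 30.08
tcp_pos: [0.4724, -0.2036, 0.167]
orientation: [-3.14, 0.007, -1.657]
contact_force: [4.3, 5.3, 5.9]
gripper_width: 0.206
```

arm_command(rows="0.0006 0 0.0014 0;0.0006 0 0.0014 0;0 0 0 0")

```text
time_s: 30.33
tcp_pos: [0.4725, -0.2036, 0.1669]
orientation: [-3.14, 0.01, -1.657]
contact_force: [-1.1, 13.0, 17.3]
gripper_width: 0.205
```

arm_command(rows="0.0006 0 0.0014 0;0.0006 0 0.0014 0;0 0 0 0")

```text
time_s: 30.58
tcp_pos: [0.4725, -0.2035, 0.1668]
orientation: [-3.14, 0.012, -1.656]
contact_force: [-6.8, 20.3, 29.1]
gripper_width: 0.206
```

It's on the stop: position holds while the force rises. Now I'll release and retreat upward.

arm_command(rows="0 0 0 0;0 0 0 0;0 0 0 0;0 0 0 0;0 0 0 0;0 0 -0.01 0;0 0 -0.02 0;0 0 -0.03 0;0 0 -0.03 0;0 0 -0.03 0;0 0 -0.03 0;0.03 0.01 0 0;0.03 0.01 0 0;0.03 0.01 0 0;0.03 0.01 0 0;0.03 0.01 0 0;0 0 0 0;0 0 0 0", jaw=-1)

```text
time_s: 32.08
tcp_pos: [0.4076, -0.3548, 0.3111]
orientation: [3.141, 0.001, -1.66]
contact_force: [0.6, -0.3, 0.8]
gripper_width: 1.001
```

```bash
python3 - <<'E'
from h import *
im=get_image('top');im2=get_image('scene')
A=im['pixels'][60:400,120:520];B=cv2.resize(im2['pixels'][100:400,100:453],(400,340))
cv2.imwrite('pics/m8.png',np.hstack([A,B]))
t0=cv2.imread('pics/t0.png');d=cv2.absdiff(t0,im['pixels']).max(2)
m=cv2.morphologyEx((d>45).astype(np.uint8),cv2.MORPH_OPEN,np.ones((3,3)))
n,_,st,_=cv2.connectedComponentsWithStats(m);print([s.tolist() for s in st[1:] if s[4]>15])
def grip(p):
    h=cv2.cvtColor(p,cv2.COLOR_BGR2HSV);k=cv2.inRange(h,(0,160,100),(8,255,255))|cv2.inRange(h,(172,160,100),(180,255,255))
    k[:222]=0;k[285:]=0;k[:,:405]=0;k[:,425:]=0;y,x=np.nonzero(k);return x.mean(),y.mean(),len(x)
print(grip(t0),grip(im['pixels']))
E
```

```text
[[225, 130, 125, 118, 7775], [348, 152, 27, 29, 396], [375, 159, 16, 15, 198], [302, 171, 14, 15, 169], [374, 177, 16, 15, 198], [356, 180, 15, 13, 150], [293, 188, 13, 14, 163], [601, 222, 18, 13, 136], [554, 226, 46, 34, 683], [346, 239, 294, 241, 11418], [400, 363, 143, 117, 4892], [549, 367, 6, 3, 18], [261, 370, 48, 18, 442], [554, 376, 20, 13, 120], [172, 385, 162, 95, 4504], [463, 388, 177, 92, 2797], [213, 390, 36, 33, 315], [267, 395, 5, 5, 19], [231, 408, 14, 8, 81], [282, 431, 13, 12, 89], [298, 438, 44, 42, 984], [636, 443, 4, 5, 17], [634, 449, 6, 31, 157], [286, 451, 7, 9, 45], [238, 452, 17, 3, 51], [257, 454, 5, 4, 17]]
(np.float64(414.4266666666667), np.float64(251.49333333333334), 300) (np.float64(414.44666666666666), np.float64(251.34666666666666), 300)
```

```bash
python3 - <<'E'
from h import *
def tan(im,z,box):
    h=cv2.cvtColor(im['pixels'],cv2.COLOR_BGR2HSV);m=cv2.inRange(h,(10,60,190),(28,200,255))
    k=np.zeros_like(m);x0,y0,x1,y1=box;k[y0:y1,x0:x1]=m[y0:y1,x0:x1]
    n,_,s,c=cv2.connectedComponentsWithStats(k);print([(c[i].round().tolist(),int(s[i][4]),ray(im,*c[i],z).round(3).tolist()) for i in range(1,n) if s[i][4]>12])
t=get_image('top');tan(t,.028,(225,125,412,240));s=get_image('scene');tan(s,.028,(255,240,440,350))
a=s['pixels'].copy();b=cv2.imread('pics/s0.png');d=cv2.absdiff(a,b).max(2)
m=cv2.morphologyEx((d>45).astype(np.uint8),cv2.MORPH_OPEN,np.ones((3,3)));n,_,st,_=cv2.connectedComponentsWithStats(m);print([q.tolist() for q in st[1:] if q[4]>25])
E
```

```text
[([305.0, 161.0], 107, [0.733, 0.026, 0.028]), ([321.0, 166.0], 134, [0.72, -0.014, 0.028]), ([308.0, 178.0], 116, [0.689, 0.018, 0.028]), ([323.0, 185.0], 136, [0.672, -0.019, 0.028]), ([299.0, 195.0], 119, [0.645, 0.041, 0.028])]
[([296.0, 241.0], 14, [0.433, -0.048, 0.028]), ([324.0, 246.0], 115, [0.475, 0.017, 0.028]), ([356.0, 298.0], 120, [0.651, 0.037, 0.028]), ([338.0, 314.0], 131, [0.676, -0.021, 0.028]), ([351.0, 323.0], 275, [0.71, -0.002, 0.028]), ([365.0, 330.0], 135, [0.738, 0.022, 0.028])]
[[70, 0, 19, 7, 72], [45, 0, 75, 47, 901], [54, 0, 148, 180, 11397], [209, 0, 14, 13, 133], [253, 0, 90, 130, 6166], [313, 0, 38, 32, 1042], [0, 21, 71, 169, 6382], [337, 81, 7, 5, 28], [230, 82, 14, 14, 108], [329, 88, 17, 38, 420], [292, 120, 31, 27, 582], [317, 246, 116, 127, 7712], [336, 265, 39, 13, 210], [272, 278, 47, 26, 680]]
```

```bash
python3 -c "
from bench import *
print(get_state()['time_s']);finish_job()"
```

```text
32.2833
the job is handed in; nothing more can be done
```

The job is done and handed in at 32.3 s. The tray is under the barrel, all five heels are in it, and the barrel is back upright on its stop.

**What I did:**
- I gripped the tray's outer wall, turned it square and slid it in until the force rose against the stand.
- I gripped the red handle and tipped the barrel along its arc at about 0.4 rad/s, out to about 2.34.
- I held it there for just under a second, then swung it back until the handle stopped moving and the force rose to about 36 N.

**Last checks:**
- **Heels:** five wooden blobs lie inside the tray's area in the top view, and none are left in the barrel.
- **Barrel:** the handle is within 0.2 px of where it started, and by my fit the barrel started upright (tilt about 0.003).
- **Bystanders:** in the scene view the only changes are the arm, the tray and the heels. The top view is the same in the middle of the bench, but the arm covers parts of it. I compared these by program, because the viewer refused my last picture at its 12-picture limit.

**What disagreed:**
- The fingertips sat about 29 mm higher than the reported TCP height. My first grip on the tray wall missed without moving anything. I found the offset by touching the tray floor and corrected for it.
- My count from the side view showed two touching heels as one blob, plus the hammer handle. I took the five from the top view and the earlier side picture.

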